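# Hang the cleaned vial basket on the drip stand

## Robot

A 7-joint arm with a two-finger parallel gripper is mounted at the origin on the work surface. World frame = base frame: x ahead of the robot, y to its left, z up, the work surface at z = 0. Lengths are in m, angles in rad, forces in N, time in s.
With the tool pointing down it reaches from about 0.425 to 0.95 m from the base axis. Payload 4.7 kg.
Tool frame: the origin (TCP) lies at the very end of the fingers, on their centre line; the grasp point (between the pads) lies 19 mm behind it; z points along the fingers, y is the line along which they close (so a half turn about z gives the same grasp; the last joint's range is limited). The gripper opens to 87 mm and grips with 3 to 60 N. Pads are 19 mm wide; open, the fingers measure 117 mm over their backs; the gripper's body (75 mm by 190 mm) begins 51 mm behind the grasp point.
Start: joints at [-1.254, 0.469, -0.049, 1.532, 0.024, 1.141, -0.082], TCP at [0.229, 0.635, 0.223] pointing down, gripper open.
Joint ranges: [-2.59, 2.59], [-0.33, 1.99], [-1.39, 1.29], [0.1, 2.45], [-1.04, 4.18], [0.21, 1.99], [-2.66, 2.66]. Speed limits (rad/s): [2.57, 2.57, 3.14, 3.14, 3.14, 3.14, 3.14].

## Interface

Orientations are given as a unit quaternion [x, y, z, w].
In Python, from station import ctrl gives the robot as it stands.
- The arm moves only by the tool carry_out, never from a script. Its argument "commands" is one flat list of numbers, 7 for each row, row after row: the turn, a rotation vector about the tool's x, y, z normalised to -1 to 1, where 1 is 0.08 rad, then the shift along the tool's x, y, z normalised to -1 to 1, where 1 is 0.025 m, then the opening, from -1 (shut) to 1 (fully open). A call has exactly 10 rows; each row shifts and turns the commanded pose from where the row before left it, along the tool's axes as they then stand; what a row does not reach is not made up. A row lasts 1/12 s, in which the tool goes at most 41.7 mm and 7.16 degrees, less where a joint would pass 70% of its speed; a pose out of reach is approached as far as the arm can. A call with a number of a shift or a turn outside -1 to 1 is refused whole. A call with a gripper value outside its range is refused whole. The fingers move at their own pace and stop on an object; "newtons" is the grip in N (left out, the last holds). Time passes only in rows, so rows that do not move let the fingers close, or fill a call up. It gives the time, the measured TCP pose, the force, the opening and the grip force at its end, in the units of the state.
- ctrl.observe(): the state, without advancing time (a new reading comes with each control period).
- ctrl.capture(name): name is "scene" or "side" or "wrist"; returns the picture (384x512x3 uint8, red, green, blue); there is no depth.
- ctrl.camera_model(name): a dict with "K" (3x3 intrinsics, pixels), "extrinsics" (4x4, takes a point from camera to world coordinates). Camera axes: x right, y up, looking along -z (the intrinsics and any distortion apply to the point x, -y, -z); pixel columns grow to the right and rows downward; lengths in m; the calibration is good to about 2 mm. A picture is of the moment at which its call begins: read the wrist's pose just before it. camera_model takes no time and is no camera call; for the wrist camera it gives the pose at the moment of the call.
- ctrl.sign_off(): hands the job in; it is judged then, once.
Trained networks look in the newest picture that a camera, given by its name, has taken for a name from the list of things; names that differ only in an ending like _2 or _b are one class to them, and where a whole thing is asked for, a point or a joint stands for the part that bears it (a point fixed in the world has none). Each returns a list of dicts, best first, with "score" (0 to 1); they miss things now and then, are a little off and sometimes report something else, mostly with a low value. They report only what shows in the picture. A call takes as long as a camera call. They do not tell look-alikes from the thing itself.
- ctrl.cut_out(camera, target): "region" (384x512 bool, what is visible of it).
- ctrl.tip_of(camera, target): "position" ([x, y, z] in m, in world coordinates, good to about 4 mm: a listed point, or the origin of a listed thing).
The state is a dict: "t": time; "joint_positions": joint angles; "qvel": joint speeds; "joint_efforts": joint torques, N m; "eef_pos": TCP position; "ee_rot": TCP orientation; "wrist_force": force on the tool from outside, world axes, zero at the start; "wrist_torque": the same for the moment, N m; "width": finger opening in m; "finger_force": force on a finger pad.
Only numpy, scipy, OpenCV 4.12 (cv2) and the standard library are available. Lean on these libraries where they do the work, as an engineer would, in place of code of your own. Each camera call takes 0.05 s, during which the arm holds its last target. There are 200 camera calls.

## Task

Swing the folded handle of the wire basket up until it stands upright, lift the basket out of its tray by the handle, and hang it on the two-pronged drip stand with the handle's bar fully home in the notches at the back of both prongs. Be gentle: feel for where the prongs take the weight before you let go, without dropping the basket even a few millimetres or forcing it down or back; do not press the basket hard into its tray, keep it from tipping, and leave the glassware standing about undisturbed.

Things in the scene. Friction and masses are not known exactly. Their poses are not given: they have to be found in the camera images.
- basket: Steel wire basket, 90 mm (its x) by 120 mm (y) by 75 mm high, holding capped vials that stay in it below its rim; 0.3 to 0.6 kg. Origin: centre of its underside. Its x axis points from the side where the handle lies folded to the opposite side, z up. It starts standing loose in the tray.
- bail (a joint): Angle of the basket's swing handle, rad: 0 folded, level, sticking out to the basket's -x; 1.57 straight up; 1.75 its stop just past upright; near upright it stays, lower it falls back; pushing on at the stop tips the basket. Hinge axis along the basket's y, above its centre, 67 mm over its underside; turns easily (fingertip force under 2 N). The hanging basket swings freely on it.
- bail_bar (a point): Middle of the handle's bar: steel, 6 mm diameter, 140 mm long along the basket's y (the point's y), 95 mm from the hinge axis; 6 mm arms join its ends to the hinge, 70 mm either side of the middle, outside the basket. Folded, the bar lies 50 mm out from the basket's wall with free space under it down to the bench and the tray's rim.
- tray: White plastic drain tray, 130 mm (its x) by 176 mm (its y), rim 12 mm high, walls 4 mm thick, inner floor 4 mm above the bench, fixed to the bench. Origin: centre of its underside.
- stand: Drip stand fixed to the bench. Origin: on the bench, straight below the notches, midway between the prongs; x points from the notches back to the rod, z up. Base plate 190 x 150 x 8 mm. Two level aluminium prongs point to its -x, 8 mm wide, 10 mm thick below the notch floor, centred 42 mm either side of the middle, 76 mm free between them; a cross-plate joins them at x = 85 to 95 mm.
- notch_max (a point): Fixed point of the stand, 230 mm straight above its origin: the highest place of the notch floors. The prongs' bracket is clamped to the rod and its height is not measured: the notch floors lie anywhere from 0 to 30 mm below this point, different every time; find them by feel or by sight.
- rod_top (a point): Top of the stand's steel rod, 16 mm diameter, 115 mm behind the notches, 270 mm above the bench. Outline of each prong's top from its free end, x in the stand's frame, heights above the notch floor: upturned lip x -46 to -40 mm, 17 high; level run -40 to -6, 5 high; notch -6 to +6, 0; back stop +6 to +14, 20 high. Behind that, level with the notch floor to the cross-plate (6 high).
- beaker: Small glass beaker, 48 mm diameter, 58 mm high, loose; leave it alone. Origin: centre of its underside.
- bottle: Amber glass reagent bottle, 56 mm diameter, 120 mm high, loose; leave it alone. Origin: centre of its underside.
- cylinder: Glass measuring cylinder, foot 68 mm diameter, 150 mm high, loose; leave it alone. Origin: centre of its underside.
Mind the look-alikes: they are no part of the job. Of the things shaped like the basket, the steel one is meant.

How it is judged:
On the way, in this order (a step that is already met when the one before it is completed fails the run):
1. the handle stands upright (beyond 1.35 rad) while the basket still stands in its tray (value of joint bail above 1.35 rad and height (world z) of basket below 0.012 m and horizontal distance between basket and tray below 0.03 m), for 0.2 s.
2. the basket has been lifted clear of the tray, level (height (world z) of basket above 0.03 m and contact force between basket and tray below 0.1 N and angle between basket's own z axis and vertical below 0.4 rad), for 0.2 s.
At the end, for the whole second after the job is handed in: The basket hangs freely and at rest (under 40 mm/s, tilted less than 0.2 rad) from the stand, its handle bar within 5 mm of the notch line (in both notches, within 0.06 rad of the stand's y) and its middle within 22 mm of midway between the prongs (x of bail_bar in the frame of stand between -0.005 and 0.005 m and y of bail_bar in the frame of stand between -0.022 and 0.022 m and angle between the y axis of bail_bar and the y axis of stand, either way round below 0.06 rad and height (world z) of bail_bar above 0.198 m and angle between basket's own z axis and vertical below 0.2 rad and contact force between basket and stand above 1.5 N and linear speed of basket below 0.04 m/s); the robot touches nothing.
It fails at once if the basket or its handle bears on the stand with more than 40 N (dropped or forced) (contact force between basket and stand above 40 N).
It fails at once if the lifted basket is dropped: it moves faster than 0.18 m/s with the fingers off it (contact force between the fingers and basket below 0.5 N and height (world z) of basket above 0.03 m and linear speed of basket above 0.18 m/s).
It fails at once if the basket is pressed into its tray with more than 40 N (contact force between basket and tray above 40 N).
It fails at once if the basket tips by more than 0.6 rad (angle between basket's own z axis and vertical above 0.6 rad).
It fails at once if the glassware standing about is moved more than 20 mm or tipped (distance of any of beaker, bottle, cylinder from where it was at the start of the episode above 0.02 m or angle between any of beaker, bottle, cylinder's own z axis and vertical above 0.4 rad).
It also fails if it takes over 72 s, if anything falls off the work surface, if the arm or the gripper's body presses on something with over 40 N, if the wrist force passes 120 N, or if a joint passes its speed limit or range.

## Working session

There is one attempt and no reset: what is moved stays moved. The work goes in short steps, Python scripts to look and compute and a tool call to move; the robot and the scene stay as the last step left them, time stands still between calls to the robot, and variables do not carry over. Pictures are saved under pics/ and viewed, at most 10 in all, crops included, and the job is handed in when it is done.

Besides the shell and the picture viewer there is one more tool, called as name(argument=value, ...) on one line, values as JSON. carry_out: Moves the arm, as the interface text tells. Its arguments: {"type":"object","properties":{"commands":{"type":"array"},"newtons":{"type":"number"}},"required":["commands"]}

```bash
mkdir -p pics; ls; python3 - <<'E'
from station import ctrl
import cv2,numpy as np
print(ctrl.observe())
ims=[]
for c in ["scene","side"]:
    im=ctrl.capture(c); ims.append(im)
    for t in ["basket","bail_bar","tray","stand","notch_max","rod_top","beaker","bottle","cylinder"]:
        try:
            print(c,t,[(np.round(d["position"],3).tolist(),round(d["score"],2)) for d in ctrl.tip_of(c,t)][:3])
        except Exception as e: print(c,t,e)
cv2.imwrite("pics/a.png",cv2.resize(np.hstack(ims),(800,300))[:,:,::-1])
cv2.imwrite("pics/scene.png",cv2.resize(ims[0],(800,600))[:,:,::-1])
cv2.imwrite("pics/side.png",cv2.resize(ims[1],(800,600))[:,:,::-1])
for c in ["scene","side","wrist"]:
    m=ctrl.camera_model(c);print(c,m)
E
```

```text
pics
{'t': 0.0, 'joint_positions': array([-1.25389708,  0.4694511 , -0.04859508,  1.53368675,  0.02411113,
        1.14101198, -0.08229794]), 'qvel': array([ 0.0007391 ,  0.00179321, -0.00178778,  0.00163809,  0.00096451,
       -0.001741  ,  0.00064979]), 'joint_efforts': array([-1.43362064e-03, -5.07976663e+01, -8.16925638e-02, -2.36165786e+01,
       -6.15434186e-02,  3.78188014e-02,  1.78330229e-04]), 'eef_pos': array([0.22857977, 0.6344785 , 0.22149598]), 'ee_rot': array([ 1.72020511e-01,  9.85092875e-01, -9.77120410e-04, -1.28527384e-04]), 'wrist_force': array([ 0.34683078, -0.58987961, -0.26660123]), 'wrist_torque': array([0.00734749, 0.00079731, 0.00485399]), 'finger_force': 0.0, 'width': 0.08678338506043216}
scene basket [([0.82, 0.254, 0.001], 0.91), ([0.351, 0.326, -0.002], 0.8)]
scene bail_bar [([0.733, 0.208, 0.065], 0.71), ([0.307, 0.421, 0.069], 0.45), ([0.489, 0.159, 0.074], 0.44)]
scene tray [([0.578, 0.167, -0.003], 0.87)]
scene stand [([0.548, -0.218, 0.0], 0.89)]
scene notch_max [([0.543, -0.218, 0.229], 0.96)]
scene rod_top [([0.663, -0.22, 0.269], 0.76), ([0.545
[... 1359 characters left out ...]
[-0.54560193,  0.62258525, -0.56098675, -0.68465193],
       [-0.00452981,  0.66719908,  0.74486567,  1.00578825],
       [ 0.        ,  0.        ,  0.        ,  1.        ]])}
wrist {'K': array([[274.93528298,   0.        , 252.28638339],
       [  0.        , 274.93528298, 189.59088051],
       [  0.        ,   0.        ,   1.        ]]), 'extrinsics': array([[ 3.39289309e-01, -9.01730951e-01, -2.67888142e-01,
         1.54954697e-01],
       [ 9.40681552e-01,  3.24940045e-01,  9.76329043e-02,
         6.61421123e-01],
       [-9.91026634e-04, -2.85123234e-01,  9.58490354e-01,
         3.84503192e-01],
       [ 0.00000000e+00,  0.00000000e+00,  0.00000000e+00,
         1.00000000e+00]])}
```

View pics/scene.png

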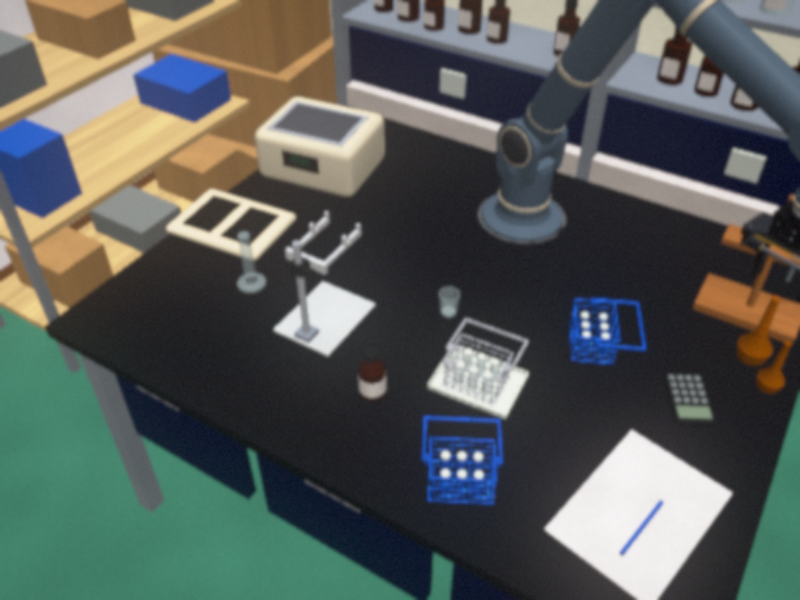

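View pics/side.png

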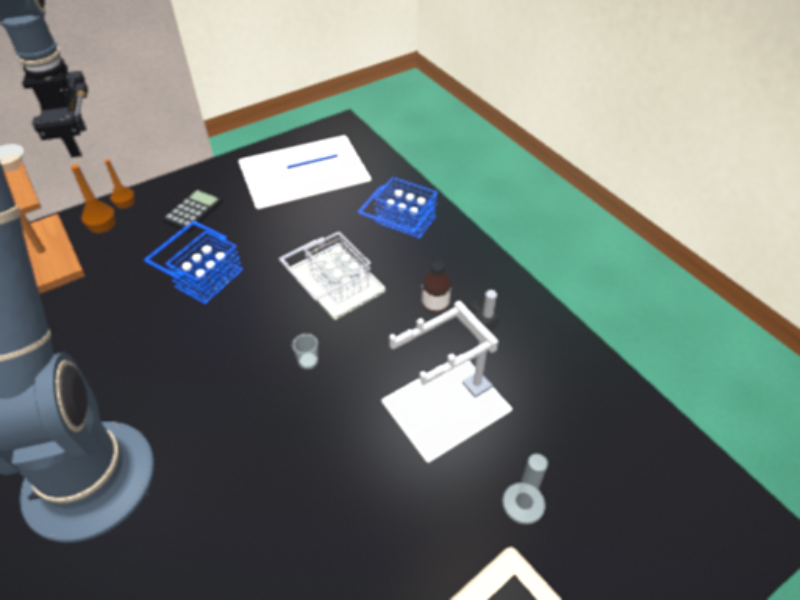

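The scene picture shows three basket-shaped things. The steel one is in the white tray at scene (480,365) / side (335,270), with its handle towards the robot. Blue look-alikes are at scene (595,330) and (462,460). I choose the steel one: tray at about (0.576,0.166), bar at about (0.486,0.159,0.07). I'll move above it and check close by.

```bash
cat > h.py <<'E'
from station import ctrl
import numpy as np, cv2
from scipy.spatial.transform import Rotation as R
def tool(yaw):  # tool down, tool y at world angle yaw
    y=np.array([np.cos(yaw),np.sin(yaw),0]); z=np.array([0,0,-1.]); return R.from_matrix(np.c_[np.cross(y,z),y,z])
def plan(p,yaw,n):
    """totals to go, printed as n equal rows in the units of the moves"""
    s=ctrl.observe(); r0=R.from_quat(s["ee_rot"]); p0=np.array(s["eef_pos"]); r1=tool(yaw)
    rv=(r0.inv()*r1).as_rotvec()/n; r=r0; step=(np.array(p)-p0)/n
    for i in range(n):
        sh=r.inv().apply(step); print(np.round(np.r_[rv/.08,sh/.025],2).tolist()); r=r*R.from_rotvec(rv)
def proj(cam,P):
    m=ctrl.camera_model(cam); E=m["extrinsics"]; q=(np.atleast_2d(P)-E[:3,3])@E[:3,:3]; q=q*[1,-1,-1]
    u=q@m["K"].T; return u[:,:2]/u[:,2:]
def back(cam,uv,z,m=None):
    m=m or ctrl.camera_model(cam); E=m["extrinsics"]; d=np.linalg.solve(m["K"],[*uv,1])*[1,-1,-1]; d=E[:3,:3]@d
    return E[:3,3]+d*(z-E[2,3])/d[2]
E
python3 -c "
from h import *
plan([.49,.15,.24],.07,24)"
```

```text
[0.0, -0.0, 0.6, -0.68, -0.61, -0.03]
[0.0, -0.0, 0.6, -0.71, -0.58, -0.03]
[0.0, -0.0, 0.6, -0.74, -0.54, -0.03]
[0.0, -0.0, 0.6, -0.76, -0.51, -0.03]
[0.0, -0.0, 0.6, -0.79, -0.47, -0.03]
[0.0, -0.0, 0.6, -0.81, -0.43, -0.03]
[0.0, -0.0, 0.6, -0.83, -0.39, -0.03]
[0.0, -0.0, 0.6, -0.85, -0.35, -0.03]
[0.0, -0.0, 0.6, -0.86, -0.31, -0.03]
[0.0, -0.0, 0.6, -0.88, -0.27, -0.03]
[0.0, -0.0, 0.6, -0.89, -0.23, -0.03]
[0.0, -0.0, 0.6, -0.9, -0.18, -0.03]
[0.0, -0.0, 0.6, -0.91, -0.14, -0.03]
[0.0, -0.0, 0.6, -0.91, -0.1, -0.03]
[0.0, -0.0, 0.6, -0.92, -0.05, -0.03]
[0.0, -0.0, 0.6, -0.92, -0.01, -0.03]
[0.0, -0.0, 0.6, -0.92, 0.04, -0.03]
[0.0, -0.0, 0.6, -0.91, 0.08, -0.03]
[0.0, -0.0, 0.6, -0.91, 0.12, -0.03]
[0.0, -0.0, 0.6, -0.9, 0.17, -0.03]
[0.0, -0.0, 0.6, -0.89, 0.21, -0.03]
[0.0, -0.0, 0.6, -0.88, 0.25, -0.03]
[0.0, -0.0, 0.6, -0.87, 0.3, -0.03]
[0.0, -0.0, 0.6, -0.85, 0.34, -0.03]
```

carry_out(commands=[0,0,0.6,-0.7,-0.6,-0.03,1,0,0,0.6,-0.7,-0.6,-0.03,1,0,0,0.6,-0.75,-0.55,-0.03,1,0,0,0.6,-0.75,-0.5,-0.03,1,0,0,0.6,-0.8,-0.45,-0.03,1,0,0,0.6,-0.8,-0.45,-0.03,1,0,0,0.6,-0.85,-0.4,-0.03,1,0,0,0.6,-0.85,-0.35,-0.03,1,0,0,0.6,-0.85,-0.3,-0.03,1,0,0,0.6,-0.9,-0.25,-0.03,1])

```text
t: 1.83
eef_pos: [0.3394, 0.4316, 0.2302]
ee_rot: [0.403, 0.915, 0.0, -0.0]
wrist_force: [0.5, 0.5, -0.2]
width: 0.0868
finger_force: 0.0
```

carry_out(commands=[0,0,0.6,-0.9,-0.2,-0.03,1,0,0,0.6,-0.9,-0.2,-0.03,1,0,0,0.6,-0.9,-0.15,-0.03,1,0,0,0.6,-0.9,-0.1,-0.03,1,0,0,0.6,-0.9,-0.05,-0.03,1,0,0,0.6,-0.9,0,-0.03,1,0,0,0.6,-0.9,0.05,-0.03,1,0,0,0.6,-0.9,0.1,-0.03,1,0,0,0.6,-0.9,0.15,-0.03,1,0,0,0.6,-0.9,0.2,-0.03,1])

```text
t: 2.67
eef_pos: [0.4503, 0.2321, 0.2376]
ee_rot: [0.609, 0.793, 0.0, -0.0]
wrist_force: [0.4, -0.3, -0.0]
width: 0.087
finger_force: 0.0
```

```bash
python3 - <<'E'
from h import *
s=ctrl.observe();print(s["t"],s["eef_pos"],s["ee_rot"])
plan([.49,.15,.24],.07,6)
im=ctrl.capture("wrist");cv2.imwrite("pics/w1.png",cv2.resize(im,(800,600))[:,:,::-1])
for t in ["basket","bail_bar","tray"]: print(t,[(np.round(d["position"],3).tolist(),round(d["score"],2)) for d in ctrl.tip_of("wrist",t)][:3])
E
```

```text
2.6667 [0.45025751 0.23207251 0.23763012] [ 6.09337631e-01  7.92910866e-01  9.82908591e-05 -1.78430672e-05]
[0.0, -0.0, 0.4, -0.6, 0.12, -0.02]
[0.0, -0.0, 0.4, -0.59, 0.13, -0.02]
[0.0, -0.0, 0.4, -0.59, 0.15, -0.02]
[0.0, -0.0, 0.4, -0.58, 0.17, -0.02]
[0.0, -0.0, 0.4, -0.58, 0.19, -0.02]
[0.0, -0.0, 0.4, -0.57, 0.21, -0.02]
basket [([0.582, 0.165, 0.003], 0.85), ([0.816, 0.252, 0.0], 0.84), ([0.349, 0.326, 0.001], 0.56)]
bail_bar [([0.487, 0.163, 0.072], 0.78)]
tray [([0.58, 0.166, -0.003], 0.94)]
```

View pics/w1.png

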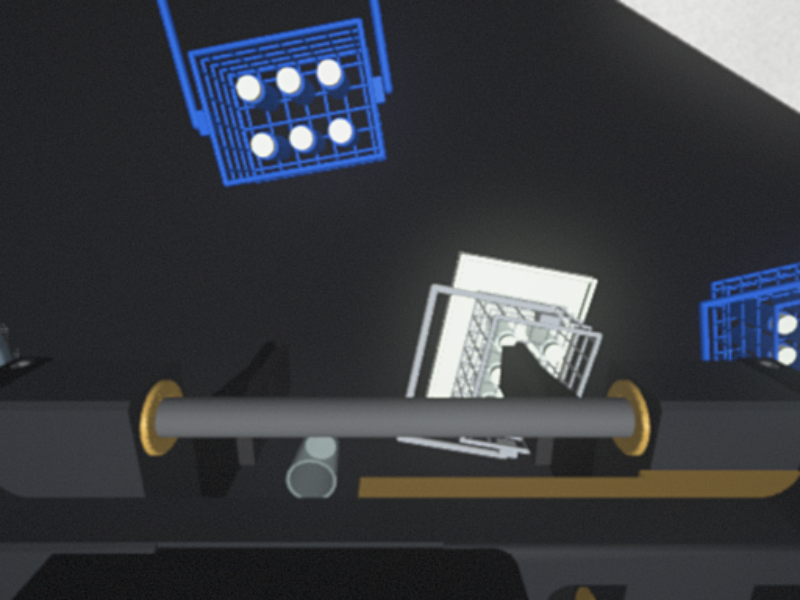

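The wrist view shows the steel basket in the white tray. The handle bar runs from view (433,288) to (400,437) and the blue look-alikes are well apart. I'll compute the bar's line from these ends.

```bash
python3 - <<'E'
from h import *
k=.64
for uv in [(433,289),(400,437),(602,333),(524,452),(458,253),(597,278)]:
    for z in (.071,.012): print(uv,z,back("wrist",(uv[0]*k,uv[1]*k),z).round(4))
E
```

```text
(433, 289) 0.071 [0.4828 0.2277 0.071 ]
(433, 289) 0.012 [0.4924 0.2132 0.012 ]
(400, 437) 0.071 [0.4932 0.0898 0.071 ]
(400, 437) 0.012 [0.5047 0.0505 0.012 ]
(602, 333) 0.071 [0.6271 0.2277 0.071 ]
(602, 333) 0.012 [0.6626 0.2132 0.012 ]
(524, 452) 0.071 [0.6044 0.1036 0.071 ]
(524, 452) 0.012 [0.6358 0.0668 0.012 ]
(458, 253) 0.071 [0.4933 0.2605 0.071 ]
(458, 253) 0.012 [0.5048 0.2519 0.012 ]
(597, 278) 0.071 [0.6051 0.2698 0.071 ]
(597, 278) 0.012 [0.6366 0.2629 0.012 ]
```

```bash
python3 - <<'E'
from h import *
plan([.488,.159,.15],.077,10)
E
```

```text
[-0.0, -0.0, 0.23, -0.33, 0.07, 0.35]
[-0.0, -0.0, 0.23, -0.32, 0.08, 0.35]
[-0.0, -0.0, 0.23, -0.32, 0.08, 0.35]
[-0.0, -0.0, 0.23, -0.32, 0.09, 0.35]
[-0.0, -0.0, 0.23, -0.32, 0.09, 0.35]
[-0.0, -0.0, 0.23, -0.32, 0.1, 0.35]
[-0.0, -0.0, 0.23, -0.32, 0.11, 0.35]
[-0.0, -0.0, 0.23, -0.31, 0.11, 0.35]
[-0.0, -0.0, 0.23, -0.31, 0.12, 0.35]
[-0.0, -0.0, 0.23, -0.31, 0.12, 0.35]
```

carry_out(commands=[0,0,0.23,-0.32,0.08,0.35,-0.1,0,0,0.23,-0.32,0.08,0.35,-0.1,0,0,0.23,-0.32,0.08,0.35,-0.1,0,0,0.23,-0.32,0.09,0.35,-0.1,0,0,0.23,-0.32,0.09,0.35,-0.1,0,0,0.23,-0.32,0.1,0.35,-0.1,0,0,0.23,-0.32,0.11,0.35,-0.1,0,0,0.23,-0.31,0.11,0.35,-0.1,0,0,0.23,-0.31,0.12,0.35,-0.1,0,0,0.23,-0.31,0.12,0.35,-0.1], newtons=8)

```text
t: 3.7
eef_pos: [0.4882, 0.1597, 0.1491]
ee_rot: [0.679, 0.735, 0.0, 0.0]
wrist_force: [-0.4, 0.2, 0.3]
width: 0.0402
finger_force: 0.0
```

```bash
python3 - <<'E'
from h import *
s=ctrl.observe();print(s["eef_pos"],s["ee_rot"],s["width"])
im=ctrl.capture("wrist");cv2.imwrite("pics/w2.png",im[:,:,::-1])
print([(np.round(d["position"],3).tolist(),round(d["score"],2)) for d in ctrl.tip_of("wrist","bail_bar")][:2])
print(proj("wrist",[[.488,.159,.071],[.4932,.0898,.071],[.483,.228,.071]]))
plan([.488,.159,.052],.077,10)
E
```

```text
[0.4882469  0.1597142  0.14913599] [6.78595179e-01 7.34512479e-01 1.11922680e-05 1.98267713e-05] 0.04022558876597862
[([0.488, 0.16, 0.07], 0.84)]
[[253.23913077 195.88501893]
 [253.00895822 262.72195996]
 [253.72703015 117.78488397]]
[-0.0, 0.0, 0.0, 0.0, 0.0, 0.39]
[-0.0, 0.0, 0.0, 0.0, 0.0, 0.39]
[-0.0, 0.0, 0.0, 0.0, 0.0, 0.39]
[-0.0, 0.0, 0.0, 0.0, 0.0, 0.39]
[-0.0, 0.0, 0.0, 0.0, 0.0, 0.39]
[-0.0, 0.0, 0.0, 0.0, 0.0, 0.39]
[-0.0, 0.0, 0.0, 0.0, 0.0, 0.39]
[-0.0, 0.0, 0.0, 0.0, 0.0, 0.39]
[-0.0, 0.0, 0.0, 0.0, 0.0, 0.39]
[-0.0, 0.0, 0.0, 0.0, 0.0, 0.39]
```

View pics/w2.png

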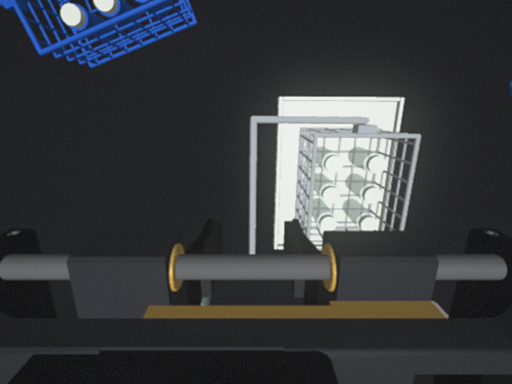

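The bar stands at column 254, parallel to the image columns and midway between the two fingertips (about 212 and 292). I'll descend and close gently.

carry_out(commands=[0,0,0,0,0,0.43,-0.1,0,0,0,0,0,0.43,-0.1,0,0,0,0,0,0.43,-0.1,0,0,0,0,0,0.43,-0.1,0,0,0,0,0,0.43,-0.1,0,0,0,0,0,0.43,-0.1,0,0,0,0,0,0.43,-0.1,0,0,0,0,0,0.43,-0.1,0,0,0,0,0,0.43,-0.1,0,0,0,0,0,0,-0.1])

```text
t: 4.63
eef_pos: [0.4864, 0.16, 0.051]
ee_rot: [0.678, 0.735, -0.002, -0.001]
wrist_force: [0.4, -0.1, 0.5]
width: 0.0391
finger_force: 0.0
```

carry_out(commands=[0,0,0,0,0,0,-1,0,0,0,0,0,0,-1,0,0,0,0,0,0,-1,0,0,0,0,0,0,-1,0,0,0,0,0,0,-1,0,0,0,0,0,0,-1,0,0,0,0,0,0,-1,0,0,0,0,0,0,-1,0,0,0,0,0,0,-1,0,0,0,0,0,0,-1], newtons=8)

```text
t: 5.47
eef_pos: [0.4883, 0.1606, 0.0536]
ee_rot: [0.678, 0.735, 0.0, 0.0]
wrist_force: [1.0, 0.3, 1.8]
width: 0.0053
finger_force: 8.0
```

carry_out(commands=[0,0,0,0,0.01,-0.29,-1,0,0,0,0,0.03,-0.29,-1,0,0,0,0,0.06,-0.29,-1,0,0,0,0,0.08,-0.28,-1,0,0,0,0,0.1,-0.27,-1,0,0,0,0,0.12,-0.27,-1,0,0,0,0,0.14,-0.26,-1,0,0,0,0,0.16,-0.25,-1,0,0,0,0,0.18,-0.23,-1,0,0,0,0,0.19,-0.22,-1])

```text
t: 6.3
eef_pos: [0.5137, 0.1624, 0.12]
ee_rot: [0.678, 0.735, -0.001, -0.001]
wrist_force: [-4.2, -2.1, 3.4]
width: 0.0051
finger_force: 8.0
```

```bash
python3 - <<'E'
from h import *
s=ctrl.observe();print(s["eef_pos"],s["ee_rot"],s["width"],s["wrist_force"])
for c in ["scene","side"]:
    im=ctrl.capture(c)
    for t in ["basket","bail_bar"]: print(c,t,[(np.round(d["position"],3).tolist(),round(d["score"],2)) for d in ctrl.tip_of(c,t)])
E
```

```text
[0.51371244 0.16235361 0.11996469] [ 0.67790087  0.735152   -0.00111575 -0.00084251] 0.0051401709048477335 [-4.24419723 -2.09641725  3.42414587]
scene basket [([0.586, 0.166, 0.006], 0.64), ([0.35, 0.328, 0.001], 0.61), ([0.817, 0.256, -0.001], 0.57)]
scene bail_bar [([0.307, 0.416, 0.071], 0.71), ([0.729, 0.21, 0.067], 0.64), ([0.516, 0.16, 0.136], 0.54)]
side basket [([0.817, 0.253, 0.001], 0.83), ([0.349, 0.327, -0.002], 0.7)]
side bail_bar [([0.735, 0.203, 0.069], 0.57), ([0.306, 0.414, 0.07], 0.5), ([0.514, 0.159, 0.134], 0.46)]
```

carry_out(commands=[0,0,0,0,0.21,-0.2,-1,0,0,0,0,0.23,-0.18,-1,0,0,0,0,0.24,-0.17,-1,0,0,0,0,0.25,-0.15,-1,0,0,0,0,0.26,-0.13,-1,0,0,0,0,0.27,-0.11,-1,0,0,0,0,0.28,-0.09,-1,0,0,0,0,0.28,-0.07,-1,0,0,0,0,0.29,-0.04,-1,0,0,0,0,0.29,-0.02,-1])

```text
t: 7.43
eef_pos: [0.5803, 0.1678, 0.1485]
ee_rot: [0.678, 0.735, 0.0, 0.0]
wrist_force: [-0.9, -2.3, 1.2]
width: 0.0054
finger_force: 8.0
```

carry_out(commands=[0,0,0,0,0,0,-1,0,0,0,0,0,0,-1,0,0,0,0,0,0,-1,0,0,0,0,0,0,-1,0,0,0,0,0,0,-1,0,0,0,0,0,0,-1,0,0,0,0,0,0,-1,0,0,0,0,0,0,-1,0,0,0,0,0,0,-1,0,0,0,0,0,0,-1])

```text
t: 8.27
eef_pos: [0.5792, 0.1679, 0.1485]
ee_rot: [0.678, 0.735, 0.0, -0.0]
wrist_force: [-0.0, -2.5, 1.8]
width: 0.0055
finger_force: 8.0
```

```bash
python3 - <<'E'
from h import *
s=ctrl.observe();print(s["eef_pos"],s["ee_rot"],s["width"],s["wrist_force"])
ims=[]
for c in ["scene","side"]:
    im=ctrl.capture(c);p=proj(c,[[.58,.16,.12]])[0].astype(int);ims.append(cv2.resize(im[max(p[1]-60,0):p[1]+60,p[0]-60:p[0]+60],(400,400)))
    for t in ["basket","bail_bar"]: print(c,t,[(np.round(d["position"],3).tolist(),round(d["score"],2)) for d in ctrl.tip_of(c,t)])
cv2.imwrite("pics/c3.png",np.hstack(ims)[:,:,::-1])
E
```

```text
[0.57918598 0.16792591 0.14853401] [ 6.77863614e-01  7.35187675e-01  1.45862567e-07 -5.62805484e-05] 0.005542969824550608 [-0.00447977 -2.5277318   1.77971417]
scene basket [([0.582, 0.169, 0.005], 0.9), ([0.353, 0.327, -0.002], 0.65), ([0.819, 0.253, -0.003], 0.59)]
scene bail_bar [([0.73, 0.213, 0.068], 0.74), ([0.308, 0.416, 0.068], 0.66), ([0.581, 0.164, 0.17], 0.51)]
side basket [([0.819, 0.25, -0.002], 0.86), ([0.349, 0.33, -0.001], 0.72), ([0.582, 0.162, 0.003], 0.6)]
side bail_bar [([0.733, 0.205, 0.071], 0.66), ([0.578, 0.167, 0.164], 0.45), ([0.308, 0.415, 0.068], 0.44)]
```

View pics/c3.png

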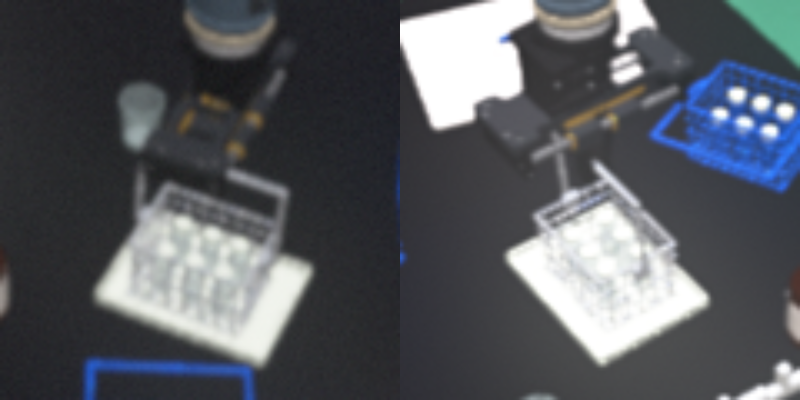

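Both views show the handle upright between the fingers, with the basket still seated in the tray. I'll firm the grip and lift.

carry_out(commands=[0,0,0,0,0,0,-1,0,0,0,0,0,0,-1,0,0,0,0,0,0,-1,0,0,0,0,0,-0.05,-1,0,0,0,0,0,-0.1,-1,0,0,0,0,0,-0.2,-1,0,0,0,0,0,-0.2,-1,0,0,0,0,0,-0.2,-1,0,0,0,0,0,-0.2,-1,0,0,0,0,0,-0.2,-1], newtons=35)

```text
t: 9.4
eef_pos: [0.5793, 0.1681, 0.1779]
ee_rot: [0.678, 0.735, 0.0, -0.0]
wrist_force: [-0.3, 1.1, -5.0]
width: 0.0043
finger_force: 35.0
```

carry_out(commands=[0,0,0,0,0,-0.3,-1,0,0,0,0,0,-0.3,-1,0,0,0,0,0,-0.3,-1,0,0,0,0,0,-0.3,-1,0,0,0,0,0,-0.3,-1,0,0,0,0,0,-0.3,-1,0,0,0,0,0,-0.3,-1,0,0,0,0,0,-0.3,-1,0,0,0,0,0,-0.2,-1,0,0,0,0,0,-0.1,-1])

```text
t: 10.23
eef_pos: [0.5797, 0.168, 0.2459]
ee_rot: [0.678, 0.735, 0.001, 0.0]
wrist_force: [0.0, 0.5, -3.6]
width: 0.0048
finger_force: 35.0
```

```bash
python3 - <<'E'
from h import *
s=ctrl.observe();print(s["eef_pos"],s["ee_rot"],s["width"],s["wrist_force"],s["wrist_torque"])
for c in ["scene","side"]:
    im=ctrl.capture(c)
    for t in ["basket","bail_bar","notch_max","rod_top"]: print(c,t,[(np.round(d["position"],3).tolist(),round(d["score"],2)) for d in ctrl.tip_of(c,t)])
    p=proj(c,[[.56,-.218,.23]])[0].astype(int);cv2.imwrite(f"pics/n_{c}.png",cv2.resize(im[p[1]-50:p[1]+50,p[0]-65:p[0]+65],(780,600),interpolation=cv2.INTER_CUBIC)[:,:,::-1]);print(p)
plan([.445,-.21,.243],-.02,20)
E
```

```text
[0.57967746 0.16801824 0.24587658] [6.77902340e-01 7.35151591e-01 6.96969395e-04 2.66132476e-04] 0.004780954392654056 [ 3.17923716e-03  5.45856191e-01 -3.63010644e+00] [-0.07517736  0.05913485 -0.00605077]
scene basket [([0.347, 0.328, 0.002], 0.94), ([0.817, 0.256, -0.001], 0.88), ([0.586, 0.169, 0.102], 0.69)]
scene bail_bar [([0.731, 0.21, 0.067], 0.61), ([0.306, 0.416, 0.068], 0.56), ([0.581, 0.168, 0.266], 0.54)]
scene notch_max [([0.542, -0.218, 0.229], 0.91)]
scene rod_top [([0.661, -0.219, 0.27], 0.97)]
[208 148]
side basket [([0.583, 0.165, 0.098], 0.73), ([0.818, 0.254, -0.0], 0.63), ([0.349, 0.33, -0.003], 0.57)]
side bail_bar [([0.303, 0.416, 0.07], 0.61), ([0.733, 0.204, 0.069], 0.57), ([0.576, 0.165, 0.259], 0.43)]
side notch_max [([0.548, -0.213, 0.226], 0.61)]
side rod_top [([0.659, -0.22, 0.276], 0.66)]
[279 216]
[-0.0, 0.0, 0.06, -0.73, -0.33, 0.0]
[-0.0, 0.0, 0.06, -0.73, -0.32, 0.0]
[-0.0, 0.0, 0.06, -0.73, -0.32, 0.0]
[-0.0, 0.0, 0.06, -0.74, -0.32, 0.0]
[-0.0, 0.0, 0.06, -0.74, -0.31, 0.0]
[-0.0, 0.0, 0.06, -0.74, -0.31, 0.0]
[-0.0, 0.0, 0.06, -0.74, -0.31, 0.0]
[-0.0, 0.0, 0.06, -0.74, -0.3, 0.0]
[-0.0, 0.0, 0.06, -0.74, -0.3, 0.0]
[-0.0, 0.0, 0.06, -0.75, -0.29, 0.0]
[-0.0, 0.0, 0.06, -0.75, -0.29, 0.0]
[-0.0, 0.0, 0.06, -0.75, -0.29, 0.0]
[-0.0, 0.0, 0.06, -0.75, -0.28, 0.0]
[-0.0, 0.0, 0.06, -0.75, -0.28, 0.0]
[-0.0, 0.0, 0.06, -0.75, -0.28, 0.0]
[-0.0, 0.0, 0.06, -0.75, -0.27, 0.0]
[-0.0, 0.0, 0.06, -0.76, -0.27, 0.0]
[-0.0, 0.0, 0.06, -0.76, -0.26, 0.0]
[-0.0, 0.0, 0.06, -0.76, -0.26, 0.0]
[-0.0, 0.0, 0.06, -0.76, -0.26, 0.0]
```

View pics/n_side.png

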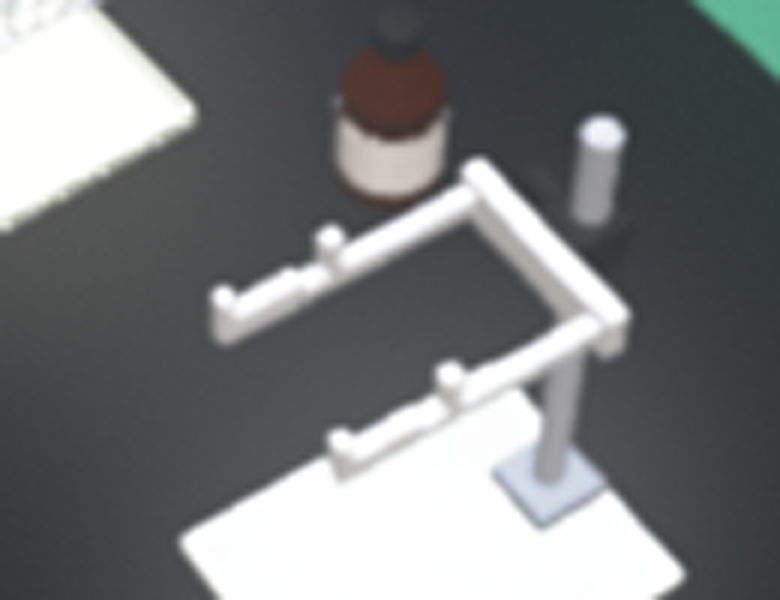

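View pics/n_scene.png

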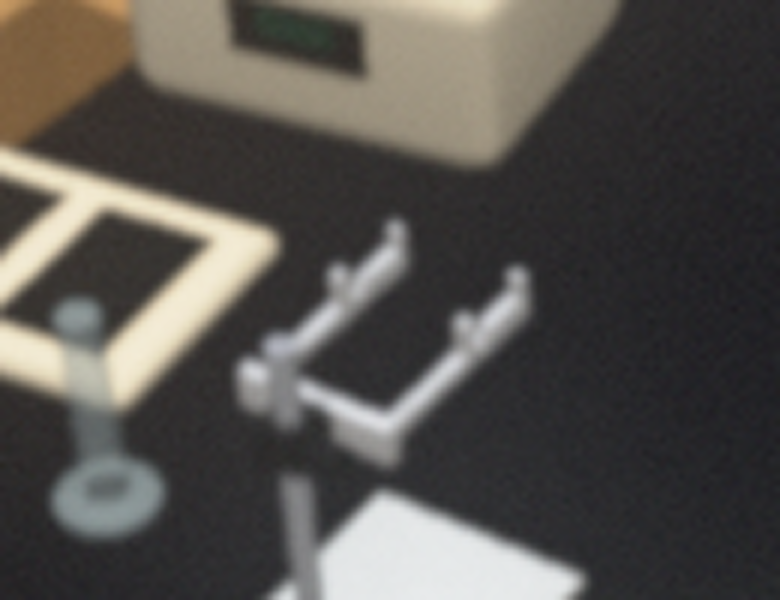

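The side crop shows the +y prong's lip top at (225,293) and stop top at (332,235), and the -y prong's at (343,437) and (452,372). In the scene crop the -y prong has (395,230) and (340,272), and the +y prong (517,275) and (465,322). I'll triangulate these.

```bash
python3 - <<'E'
from h import *
def P(c):
    m=ctrl.camera_model(c);E=m["extrinsics"]; return m["K"]@np.diag([1,-1,-1])@np.linalg.inv(E)[:3]
so=np.array([214,166.]);sc=np.array([143,98.])
S=np.array([(225,293),(332,235),(343,437),(452,372)])/6+so
C=np.array([(517,275),(465,322),(395,230),(340,272)])/6+sc
X=cv2.triangulatePoints(P("side"),P("scene"),S.T,C.T);X=(X[:3]/X[3]).T
print(X.round(4)); print("reproj",(proj("side",X)-S).round(1).tolist())
E
```

```text
[[ 0.5039 -0.1755  0.2298]
 [ 0.5561 -0.1751  0.2316]
 [ 0.5043 -0.2592  0.2289]
 [ 0.5562 -0.2594  0.2325]]
reproj [[-0.6, -0.2], [-0.9, -0.2], [-0.6, -0.2], [-0.7, -0.2]]
```

carry_out(commands=[0,0,0.06,-0.4,-0.2,-0.1,-1,0,0,0.06,-0.7,-0.3,-0.2,-1,0,0,0.06,-0.75,-0.3,-0.2,-1,0,0,0.06,-0.75,-0.3,-0.1,-1,0,0,0.06,-0.75,-0.3,0,-1,0,0,0.06,-0.75,-0.3,0,-1,0,0,0.06,-0.75,-0.3,0,-1,0,0,0.06,-0.75,-0.3,0,-1,0,0,0.06,-0.75,-0.3,0,-1,0,0,0.06,-0.75,-0.3,0,-1])

```text
t: 11.57
eef_pos: [0.5159, -0.0161, 0.2597]
ee_rot: [0.696, 0.718, 0.0, -0.0]
wrist_force: [-0.0, -0.0, -3.5]
width: 0.0047
finger_force: 35.0
```

carry_out(commands=[0,0,0.06,-0.75,-0.3,0,-1,0,0,0.06,-0.75,-0.3,0,-1,0,0,0.06,-0.75,-0.3,0,-1,0,0,0.06,-0.75,-0.3,0,-1,0,0,0.06,-0.75,-0.3,0,-1,0,0,0.06,-0.7,-0.3,0,-1,0,0,0.06,-0.6,-0.25,0,-1,0,0,0.06,-0.5,-0.2,0,-1,0,0,0.06,-0.3,-0.15,0,-1,0,0,0.06,-0.15,-0.1,0,-1])

```text
t: 12.4
eef_pos: [0.456, -0.1661, 0.2598]
ee_rot: [0.713, 0.701, 0.0, 0.0]
wrist_force: [0.5, 0.8, -4.3]
width: 0.0043
finger_force: 35.0
```

```bash
python3 - <<'E'
from h import *
plan([.455,-.2173,.232],-.01,10)
E
```

```text
[0.0, -0.0, -0.01, -0.2, -0.0, 0.11]
[0.0, -0.0, -0.01, -0.2, -0.0, 0.11]
[0.0, -0.0, -0.01, -0.2, -0.0, 0.11]
[0.0, -0.0, -0.01, -0.2, -0.0, 0.11]
[0.0, -0.0, -0.01, -0.2, -0.0, 0.11]
[0.0, -0.0, -0.01, -0.2, -0.0, 0.11]
[0.0, -0.0, -0.01, -0.2, -0.0, 0.11]
[0.0, -0.0, -0.01, -0.2, -0.0, 0.11]
[0.0, -0.0, -0.01, -0.2, -0.0, 0.11]
[0.0, -0.0, -0.01, -0.2, -0.0, 0.11]
```

carry_out(commands=[0,0,-0.01,-0.2,0,0.11,-1,0,0,-0.01,-0.25,0,0.11,-1,0,0,-0.01,-0.25,0,0.11,-1,0,0,-0.01,-0.25,0,0.11,-1,0,0,-0.01,-0.25,0,0.11,-1,0,0,-0.01,-0.25,0,0.11,-1,0,0,-0.01,-0.25,0,0.11,-1,0,0,-0.01,-0.2,0,0.11,-1,0,0,-0.01,-0.1,0,0.11,-1,0,0,-0.01,-0.05,0,0.11,-1])

```text
t: 13.23
eef_pos: [0.4564, -0.2163, 0.232]
ee_rot: [0.71, 0.704, -0.0, 0.0]
wrist_force: [-0.3, -0.5, -3.9]
width: 0.0047
finger_force: 35.0
```

carry_out(commands=[0,0,0,0,0.1,0,-1,0,0,0,0,0.2,0,-1,0,0,0,0,0.25,0,-1,0,0,0,0,0.25,0,-1,0,0,0,0,0.25,0,-1,0,0,0,0,0.25,0,-1,0,0,0,0,0.25,0,-1,0,0,0,0,0.25,0,-1,0,0,0,0,0.25,0,-1,0,0,0,0,0.25,0,-1])

```text
t: 14.07
eef_pos: [0.5146, -0.216, 0.2322]
ee_rot: [0.71, 0.705, 0.0, -0.0]
wrist_force: [-0.1, 0.1, -4.1]
width: 0.0044
finger_force: 35.0
```

```bash
python3 - <<'E'
from h import *
s=ctrl.observe();print(s["eef_pos"],s["ee_rot"],s["wrist_force"],s["wrist_torque"])
ims=[]
for c in ["scene","side"]:
    im=ctrl.capture(c);p=proj(c,[[.53,-.218,.2]])[0].astype(int);ims.append(cv2.resize(im[p[1]-50:p[1]+50,p[0]-50:p[0]+50],(400,400)))
    for t in ["basket","bail_bar"]: print(c,t,[(np.round(d["position"],3).tolist(),round(d["score"],2)) for d in ctrl.tip_of(c,t)])
cv2.imwrite("pics/c4.png",np.hstack(ims)[:,:,::-1])
plan([.5465,-.2173,.222],-.01,10)
E
```

```text
[ 0.5146412  -0.21602224  0.23218813] [ 7.09545183e-01  7.04659941e-01  6.02370988e-06 -4.52857736e-05] [-0.06489742  0.07361795 -4.07866951] [-0.05668193  0.05728114  0.01795994]
scene basket [([0.35, 0.328, -0.002], 0.92), ([0.816, 0.254, 0.001], 0.88), ([0.52, -0.217, 0.089], 0.67)]
scene bail_bar [([0.307, 0.415, 0.07], 0.6), ([0.731, 0.212, 0.065], 0.58), ([0.517, -0.218, 0.252], 0.42)]
side basket [([0.346, 0.332, -0.002], 0.87), ([0.526, -0.221, 0.089], 0.73)]
side bail_bar [([0.574, 0.167, 0.002], 0.46), ([0.306, 0.416, 0.068], 0.45), ([0.511, -0.218, 0.244], 0.41)]
[-0.0, -0.0, 0.0, -0.0, 0.13, 0.04]
[-0.0, -0.0, 0.0, -0.0, 0.13, 0.04]
[-0.0, -0.0, 0.0, -0.0, 0.13, 0.04]
[-0.0, -0.0, 0.0, -0.0, 0.13, 0.04]
[-0.0, -0.0, 0.0, -0.0, 0.13, 0.04]
[-0.0, -0.0, 0.0, -0.0, 0.13, 0.04]
[-0.0, -0.0, 0.0, -0.0, 0.13, 0.04]
[-0.0, -0.0, 0.0, -0.0, 0.13, 0.04]
[-0.0, -0.0, 0.0, -0.0, 0.13, 0.04]
[-0.0, -0.0, 0.0, -0.0, 0.13, 0.04]
```

View pics/c4.png

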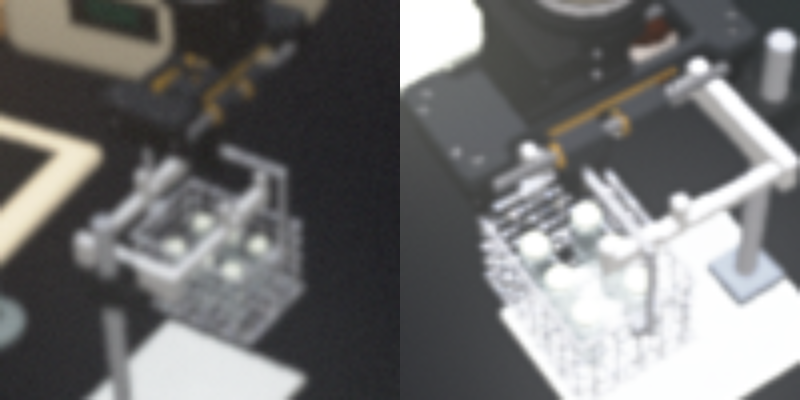

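Both views show the prongs inside the handle opening, with the bar past the lips and above them. I'll go over the notches and then feel downward.

carry_out(commands=[0,0,0,0,0.2,0.04,-1,0,0,0,0,0.2,0.04,-1,0,0,0,0,0.2,0.04,-1,0,0,0,0,0.2,0.04,-1,0,0,0,0,0.15,0.04,-1,0,0,0,0,0.1,0.04,-1,0,0,0,0,0.07,0.04,-1,0,0,0,0,0.04,0.04,-1,0,0,0,0,0,0.04,-1,0,0,0,0,0,0.04,-1])

```text
t: 15.2
eef_pos: [0.5428, -0.2163, 0.2221]
ee_rot: [0.71, 0.705, -0.0, -0.0]
wrist_force: [-0.6, -0.5, -3.6]
width: 0.0047
finger_force: 35.0
```

carry_out(commands=[0,0,0,0,0,0.05,-1,0,0,0,0,0,0.05,-1,0,0,0,0,0,0.05,-1,0,0,0,0,0,0.05,-1,0,0,0,0,0,0.05,-1,0,0,0,0,0,0.05,-1,0,0,0,0,0,0.05,-1,0,0,0,0,0,0.05,-1,0,0,0,0,0,0,-1,0,0,0,0,0,0,-1])

```text
t: 16.03
eef_pos: [0.5429, -0.2162, 0.2122]
ee_rot: [0.71, 0.705, -0.0, -0.0]
wrist_force: [-0.0, -0.3, -4.3]
width: 0.0042
finger_force: 35.0
```

carry_out(commands=[0,0,0,0,0.04,0,-1,0,0,0,0,0.04,0,-1,0,0,0,0,0.04,0,-1,0,0,0,0,0,0,-1,0,0,0,0,0,0.04,-1,0,0,0,0,0,0.04,-1,0,0,0,0,0,0.04,-1,0,0,0,0,0,0.04,-1,0,0,0,0,0,0.04,-1,0,0,0,0,0,0,-1])

```text
t: 16.87
eef_pos: [0.5458, -0.2162, 0.207]
ee_rot: [0.71, 0.705, -0.0, -0.0]
wrist_force: [-0.1, -0.0, -4.3]
width: 0.0048
finger_force: 35.0
```

carry_out(commands=[0,0,0,0,0,0.04,-1,0,0,0,0,0,0.04,-1,0,0,0,0,0,0.04,-1,0,0,0,0,0,0,-1,0,0,0,0,0,0,-1,0,0,0,0,0,0,-1,0,0,0,0,0,0,-1,0,0,0,0,0,0,-1,0,0,0,0,0,0,-1,0,0,0,0,0,0,-1])

```text
t: 17.7
eef_pos: [0.546, -0.2163, 0.2043]
ee_rot: [0.71, 0.705, 0.0, -0.0]
wrist_force: [0.1, -1.1, -4.1]
width: 0.0047
finger_force: 35.0
```

carry_out(commands=[0,0,0,0,0,0.04,-1,0,0,0,0,0,0.04,-1,0,0,0,0,0,0.04,-1,0,0,0,0,0,0,-1,0,0,0,0,0,0,-1,0,0,0,0,0,0,-1,0,0,0,0,0,0,-1,0,0,0,0,0,0,-1,0,0,0,0,0,0,-1,0,0,0,0,0,0,-1])

```text
t: 18.53
eef_pos: [0.546, -0.2163, 0.2013]
ee_rot: [0.71, 0.705, 0.0, -0.0]
wrist_force: [-0.7, 0.3, -4.7]
width: 0.0044
finger_force: 35.0
```

carry_out(commands=[0,0,0,0,0,0.04,-1,0,0,0,0,0,0.04,-1,0,0,0,0,0,0,-1,0,0,0,0,0,0,-1,0,0,0,0,0,0,-1,0,0,0,0,0,0,-1,0,0,0,0,0,0,-1,0,0,0,0,0,0,-1,0,0,0,0,0,0,-1,0,0,0,0,0,0,-1])

```text
t: 19.37
eef_pos: [0.5459, -0.2163, 0.1993]
ee_rot: [0.71, 0.705, 0.0, -0.0]
wrist_force: [0.5, 0.7, -4.2]
width: 0.0043
finger_force: 35.0
```

carry_out(commands=[0,0,0,0,0,0.04,-1,0,0,0,0,0,0,-1,0,0,0,0,0,0,-1,0,0,0,0,0,0,-1,0,0,0,0,0,0,-1,0,0,0,0,0,0,-1,0,0,0,0,0,0,-1,0,0,0,0,0,0,-1,0,0,0,0,0,0,-1,0,0,0,0,0,0,-1])

```text
t: 20.2
eef_pos: [0.546, -0.2163, 0.1983]
ee_rot: [0.71, 0.705, 0.0, -0.0]
wrist_force: [0.4, -0.6, -4.1]
width: 0.0049
finger_force: 35.0
```

carry_out(commands=[0,0,0,0,0,0.04,-1,0,0,0,0,0,0,-1,0,0,0,0,0,0,-1,0,0,0,0,0,0,-1,0,0,0,0,0,0,-1,0,0,0,0,0,0,-1,0,0,0,0,0,0,-1,0,0,0,0,0,0,-1,0,0,0,0,0,0,-1,0,0,0,0,0,0,-1])

```text
t: 21.03
eef_pos: [0.546, -0.2163, 0.1973]
ee_rot: [0.71, 0.705, 0.0, -0.0]
wrist_force: [-0.5, -0.4, -5.3]
width: 0.0048
finger_force: 35.0
```

carry_out(commands=[0,0,0,0,0,0.04,-1,0,0,0,0,0,0,-1,0,0,0,0,0,0,-1,0,0,0,0,0,0,-1,0,0,0,0,0,0,-1,0,0,0,0,0,0,-1,0,0,0,0,0,0,-1,0,0,0,0,0,0,-1,0,0,0,0,0,0,-1,0,0,0,0,0,0,-1])

```text
t: 21.87
eef_pos: [0.5461, -0.2164, 0.1967]
ee_rot: [0.71, 0.705, 0.0, 0.0]
wrist_force: [-2.9, 1.5, 5.0]
width: 0.0045
finger_force: 35.0
```

carry_out(commands=[0,0,0,0,0,0.04,-1,0,0,0,0,0,0,-1,0,0,0,0,0,0,-1,0,0,0,0,0,0,-1,0,0,0,0,0,0,-1,0,0,0,0,0,0,-1,0,0,0,0,0,0,-1,0,0,0,0,0,0,-1,0,0,0,0,0,0,-1,0,0,0,0,0,0,-1])

```text
t: 22.7
eef_pos: [0.5461, -0.2164, 0.1966]
ee_rot: [0.71, 0.705, 0.0, 0.0]
wrist_force: [-4.4, 1.7, 10.4]
width: 0.0046
finger_force: 35.0
```

carry_out(commands=[0,0,0,0,0,-0.04,-1,0,0,0,0,0,0,-1,0,0,0,0,0,0,-1,0,0,0,0,0,0,-1,0,0,0,0,-0.02,0,-1,0,0,0,0,0,0,-1,0,0,0,0,0,0,-1,0,0,0,0,0,0,-1,0,0,0,0,0,0,-1,0,0,0,0,0,0,-1])

```text
t: 23.53
eef_pos: [0.5461, -0.2164, 0.1967]
ee_rot: [0.71, 0.705, 0.0, 0.001]
wrist_force: [-1.9, 1.1, 5.8]
width: 0.0043
finger_force: 35.0
```

```bash
python3 - <<'E'
from h import *
s=ctrl.observe();print(s["eef_pos"],s["wrist_force"],s["wrist_torque"])
ims=[]
for c in ["scene","side"]:
    im=ctrl.capture(c);p=proj(c,[[.54,-.218,.2]])[0].astype(int);ims.append(cv2.resize(im[p[1]-40:p[1]+40,p[0]-40:p[0]+40],(400,400),interpolation=cv2.INTER_CUBIC))
    print(c,[(np.round(d["position"],3).tolist(),round(d["score"],2)) for d in ctrl.tip_of(c,"bail_bar")])
cv2.imwrite("pics/c5.png",np.hstack(ims)[:,:,::-1])
E
```

```text
[ 0.54608567 -0.21638534  0.19670841] [-1.89186424  1.07223594  5.80869102] [0.1936665  0.44028493 0.02562008]
scene [([0.547, -0.218, 0.215], 0.59), ([0.733, 0.209, 0.065], 0.56), ([0.313, 0.418, 0.068], 0.53), ([0.547, -0.217, -0.002], 0.53)]
side [([0.305, 0.415, 0.069], 0.61), ([0.545, -0.222, 0.21], 0.48)]
```

View pics/c5.png

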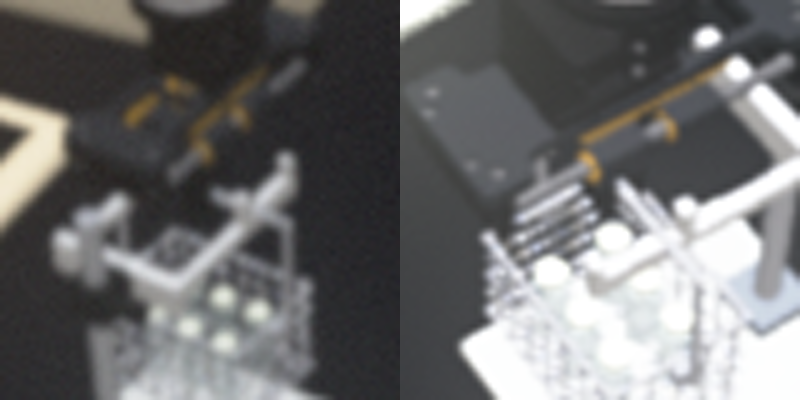

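Scene and side crops show the bar against the back stops, in the notches (side about (690,215)), and the networks put it at (0.546,-0.219,0.213). I'll relieve the last press, then open.

carry_out(commands=[0,0,0,0,0,-0.04,-1,0,0,0,0,0,0,-1,0,0,0,0,0,0,-1,0,0,0,0,0,0,-1,0,0,0,0,0,0,-1,0,0,0,0,0,0,-1,0,0,0,0,0,0,-1,0,0,0,0,0,0,-1,0,0,0,0,0,0,-1,0,0,0,0,0,0,-1], newtons=15)

```text
t: 24.57
eef_pos: [0.5451, -0.2162, 0.197]
ee_rot: [0.71, 0.705, -0.0, -0.0]
wrist_force: [0.7, -0.9, -2.7]
width: 0.0052
finger_force: 15.0
```

carry_out(commands=[0,0,0,0,0,0.015,-1,0,0,0,0,0,0,-1,0,0,0,0,0,0,-1,0,0,0,0,0,0,-1,0,0,0,0,0,0,-1,0,0,0,0,0,0,-1,0,0,0,0,0,0,-1,0,0,0,0,0,0,-1,0,0,0,0,0,0,-1,0,0,0,0,0,0,-1], newtons=4)

```text
t: 25.4
eef_pos: [0.5453, -0.2163, 0.1969]
ee_rot: [0.71, 0.705, -0.0, -0.0]
wrist_force: [-1.7, 0.5, 0.4]
width: 0.0055
finger_force: 4.0
```

carry_out(commands=[0,0,0,0,0,0,-0.8,0,0,0,0,0,0,-0.75,0,0,0,0,0,0,-0.7,0,0,0,0,0,0,-0.65,0,0,0,0,0,0,-0.6,0,0,0,0,0,0,-0.5,0,0,0,0,0,0,-0.4,0,0,0,0,0,0,-0.3,0,0,0,0,0,0,-0.2,0,0,0,0,0,0,-0.2])

```text
t: 26.23
eef_pos: [0.5455, -0.2163, 0.1969]
ee_rot: [0.71, 0.705, 0.0, -0.0]
wrist_force: [1.0, 0.4, -0.1]
width: 0.0329
finger_force: 0.0
```

```bash
python3 - <<'E'
from h import *
s=ctrl.observe();print(s["eef_pos"],s["wrist_force"],s["width"])
for c in ["scene","side"]:
    im=ctrl.capture(c)
    for t in ["basket","bail_bar"]: print(c,t,[(np.round(d["position"],3).tolist(),round(d["score"],2)) for d in ctrl.tip_of(c,t)])
E
```

```text
[ 0.54547783 -0.21628896  0.19688484] [ 1.03902106  0.42272906 -0.1047375 ] 0.03289989586212912
scene basket [([0.818, 0.251, 0.0], 0.92), ([0.55, -0.219, 0.054], 0.79), ([0.349, 0.327, -0.003], 0.73)]
scene bail_bar [([0.306, 0.416, 0.068], 0.6), ([0.73, 0.21, 0.069], 0.55), ([0.544, -0.217, 0.221], 0.54)]
side basket [([0.35, 0.328, -0.002], 0.9), ([0.548, -0.218, 0.054], 0.8)]
side bail_bar [([0.31, 0.412, 0.07], 0.59), ([0.545, -0.219, 0.212], 0.45)]
```

Released, and the basket hangs with its underside at 0.054 m, as expected. I'll withdraw straight up.

carry_out(commands=[0,0,0,0,0,-0.1,-0.2,0,0,0,0,0,-0.2,-0.2,0,0,0,0,0,-0.3,-0.2,0,0,0,0,0,-0.4,-0.2,0,0,0,0,0,-0.5,-0.2,0,0,0,0,0,-0.6,-0.2,0,0,0,0,0,-0.6,-0.2,0,0,0,0,0,-0.6,-0.2,0,0,0,0,0,-0.6,-0.2,0,0,0,0,0,-0.3,-0.2])

```text
t: 27.37
eef_pos: [0.5463, -0.2169, 0.3052]
ee_rot: [0.71, 0.705, 0.001, 0.002]
wrist_force: [0.0, -0.4, 0.4]
width: 0.0348
finger_force: 0.0
```

```bash
python3 - <<'E'
from h import *
s=ctrl.observe();print(s["eef_pos"],s["wrist_force"],s["width"])
ims=[]
for c in ["scene","side"]:
    im=ctrl.capture(c);p=proj(c,[[.55,-.218,.18]])[0].astype(int);ims.append(cv2.resize(im[p[1]-45:p[1]+45,p[0]-45:p[0]+45],(400,400),interpolation=cv2.INTER_CUBIC))
    for t in ["basket","bail_bar"]: print(c,t,[(np.round(d["position"],3).tolist(),round(d["score"],2)) for d in ctrl.tip_of(c,t)])
cv2.imwrite("pics/c6.png",np.hstack(ims)[:,:,::-1])
E
```

```text
[ 0.54632972 -0.21694107  0.3051984 ] [ 0.03059722 -0.39187844  0.3863393 ] 0.03477123053014887
scene basket [([0.35, 0.328, -0.002], 0.95), ([0.548, -0.218, 0.056], 0.9), ([0.817, 0.255, -0.001], 0.89), ([0.663, -0.217, 0.269], 0.53)]
scene bail_bar [([0.732, 0.21, 0.065], 0.56), ([0.309, 0.419, 0.068], 0.45), ([0.545, -0.217, 0.215], 0.43), ([0.547, -0.215, 0.052], 0.41)]
side basket [([0.348, 0.33, 0.002], 0.96), ([0.545, -0.217, 0.052], 0.95), ([0.817, 0.25, -0.001], 0.73)]
side bail_bar [([0.736, 0.206, 0.07], 0.64), ([0.306, 0.414, 0.069], 0.56), ([0.541, -0.221, 0.214], 0.45)]
```

View pics/c6.png

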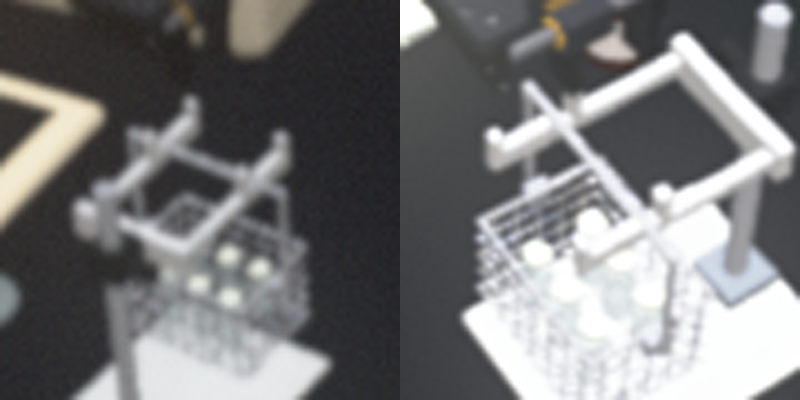

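The crops show the bar lying in both notches against the stops (side crop about (570,110) and (650,205)). The basket hangs level and the gripper is clear, so I'll settle for one call and hand in.

carry_out(commands=[0,0,0,0,0,0,-0.2,0,0,0,0,0,0,-0.2,0,0,0,0,0,0,-0.2,0,0,0,0,0,0,-0.2,0,0,0,0,0,0,-0.2,0,0,0,0,0,0,-0.2,0,0,0,0,0,0,-0.2,0,0,0,0,0,0,-0.2,0,0,0,0,0,0,-0.2,0,0,0,0,0,0,-0.2])

```text
t: 28.5
eef_pos: [0.5455, -0.2163, 0.3019]
ee_rot: [0.71, 0.705, -0.0, -0.0]
wrist_force: [0.5, 0.2, -0.2]
width: 0.0348
finger_force: 0.0
```

```bash
python3 -c "
from station import ctrl
print(ctrl.sign_off())"
```

```text
the job is handed in; nothing more can be done
None
```

The job is handed in at about 28.5 s: in the last pictures the steel basket hangs level with its bar in both notches and the gripper is clear of it; the hand-in returned no verdict.

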